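Vent the vacuum chamber and hold its lid at the balance point

ROBOT

A 7-joint arm with a two-finger parallel gripper is mounted at the origin on a cart in front of the work surface, level with it; the furniture and walls round the work are solid. World frame = base frame: x ahead of the robot, y to its left, z up, the work surface at z = 0. Lengths are in mm, angles in rad, forces in N, time in s.
With the tool pointing down it reaches from about 425 to 1025 mm from the base axis. Payload 9.4 kg.
Tool frame: the origin (TCP) lies midway between the tips of the shut fingers; the grasp point (between the pads) lies 19 mm behind it; x points along the fingers, y is the direction in which the jaws open and shut, and the axes are right-handed (so a half turn about x gives the same grasp; the last joint's range is limited). The gripper opens to 85 mm and grips with 20 to 120 N. Pads are 22 mm wide; open, the fingers measure 114 mm over their backs; the gripper's body (76 mm by 85 mm) begins 54 mm behind the grasp point. The pads swing forward as they close: fully open they stand 13 mm farther back than shut.
Start: joints at [-1.215, 0.599, -0.003, 1.599, 0.002, 0.943, -0.08], TCP at [304.079, 658.149, 231.275] pointing down, gripper open.
Joint ranges: [-2.57, 2.57], [-0.35, 1.97], [-1.29, 1.29], [0.11, 2.56], [-1.05, 4.19], [0.11, 1.86], [-2.63, 2.63]. Speed limits (rad/s): [2.22, 2.22, 3.01, 3.01, 3.14, 3.14, 3.14].

INTERFACE

Orientations are given as a unit quaternion [x, y, z, w].
In Python, from workcell import arm, get_image gives the robot as it stands.
- The arm moves only by the shell command python3 -m creep 'ROWS' [FORCE]. ROWS is text: rows parted by semicolons, each of 7 numbers parted by spaces: the shift along the tool's x, y, z in cm, then the turn, a rotation vector about the tool's x, y, z in degrees, then the closure, from -1 (fully open) to 1 (shut), so that 0 is half open. A call has 1 to 8 rows; each row shifts and turns the commanded pose from where the row before left it, along the tool's axes as they then stand; what a row does not reach is not made up. A row lasts 1/8 s, in which the tool goes at most 62.5 mm and 10.7 degrees, less where a joint would pass 70% of its speed; a pose out of reach is approached as far as the arm can. A call is refused whole if a number of a shift passes 6.25 or a number of a turn 10.7, either way. A call with a gripper value outside its range is refused whole. The fingers move at their own pace and stop on an object; FORCE is the grip in N (left out, the last holds). Time passes only in rows, so rows that do not move let the fingers close. It gives the time, the measured TCP pose, the force and the opening at its end, in the units of the state.
- arm.sense(): the state, without advancing time (a new reading comes with each control period).
- get_image(name): name is "scene" or "top" or "wrist"; returns a dict with "img" (400x640x3 uint8, red, green, blue), "K" (3x3 intrinsics, pixels), "k1" (the pictures are not rectified: a ray, as slopes to the right and down, at radius r is drawn at 1 + k1 r^2 times it, then the intrinsics apply), "rvec" (rotation vector, rad) and "tvec" (3), from world to camera coordinates, as OpenCV has them; the wrist camera has in their place "tool_from_camera" (4x4, takes a point from camera to tool coordinates, whose origin is the TCP and whose axes are the tool frame's). Camera axes: x right, y down, z forward; pixel columns grow to the right and rows downward; lengths in mm; the calibration is good to about 2 mm. A picture is of the moment at which its call begins: read the wrist's pose just before it. There is no depth.
- arm.close_job(): hands the job in, once; it reports no verdict.
The state is a dict: "clock": time; "joints": joint angles; "qvel": joint speeds; "tau": joint torques, N m; "position": TCP position; "orientation": TCP orientation; "ft_force": force on the tool from outside, world axes, zero at the start; "wrist_torque": the same for the moment, N m; "gripper_width": opening from 0.0 (shut) to 1.0 (fully open).
Only numpy, scipy, OpenCV 4.12 (cv2) and the standard library are available. Lean on these libraries where they do the work, as an engineer would, in place of code of your own. Each camera call takes 0.05 s, during which the arm holds its last target.

TASK

The two mounts in the small round vacuum chamber are ready to come out, but the chamber is still under vacuum and its hinged lid has no stay. First bleed the air in gently: turn the T-handle of the vent valve from shut to half-open, 45 degrees and no farther, then let go and leave it so; only then take the lid by its bar handle and swing it up, without ever letting it drop, to its balance point a little short of upright, where its weight stands over the hinge and it would fall neither shut nor back. Finish with the handle still gripped and the lid held still at that point so that a colleague can reach in, with everything round about left where it stands.

Things in the scene. Friction and masses are not known exactly. Their poses are not given: they have to be found in the camera images.
- chamber: vacuum chamber, a round aluminium pot 124 mm across and 86 mm high, fixed; origin at the centre of its underside, z up. Its own -x is the front, where the lid's bar handle is; +x the back, where the hinge is; -y the right side, where the vent pipe and its valve stick out. Dial gauge low on its front left. To its left stand a dryer 168 mm high and, beyond, a polisher 0.55 m high.
- chamber_lid (a joint): lid angle (rad): 0 shut, grows as the front edge rises; level hinge axis along the chamber's y. Clear window in a metal ring, 128 mm across, 14 thick, a plug 30 mm tall on top; 0.5 to 0.8 kg. No spring, hardly any friction. Its centre of gravity stands over the hinge at 1.44 (82.5 degrees, leaning 7.5 to the front): below that it falls shut, above it falls back to its stop at 2.3.
- lid_hinge (a point): point on the lid's hinge axis, in the middle: 76 mm behind the chamber's axis, 96 mm above its underside; its axes are those of the chamber and do not turn with the lid.
- lid_handle (a point): centre of the lid's handle, a round steel bar 12 mm thick along the chamber's y, 80 mm between its arms, 41 mm beyond the lid's rim. It turns with the lid; lid shut, it is 181 mm in front of the hinge axis, 22 mm above it, 118 mm above the worktop, 14 mm above the lid's top. Free all round: can be pinched from above at any lid angle, fingers closing across the bar, and turns in the grip.
- vent_valve (a joint): angle of the vent valve's T-handle about its vertical axis (rad): 0 shut (blade across the vent pipe, along the chamber's x, pointer to the front), 0.785 half-open, 1.571 fully open (blade along the pipe, pointer away from the chamber). Opens anticlockwise seen from above; stiff (0.06 N m), stays where it is left; raised ticks under it mark shut, half and open.
- vent_handle (a point): centre of the T-handle, on its turning axis, 135 mm from the chamber's axis along its -y, 100 mm above the worktop: an upright blade 56 mm long, 9 thick, 20 high on a 9 mm stem, one end drawn out 10 mm to a pointer. The point turns with it; its x runs along the blade, away from the pointer. 33 mm free below the point, down to the plate with the ticks (38 mm across).
- mount_a: dark mounted specimen (disc 34 mm across, 19 mm high) inside the chamber, leave it; origin at its underside
- mount_b: light mounted specimen (disc 34 mm across, 16 mm high) inside the chamber, leave it; origin at its underside
- beaker: bystander: clear beaker, 55 mm across, 72 mm high; origin at its underside
- mount_c: bystander: dark mounted specimen on the worktop in front of the dryer, 30 mm across, 25 mm high; origin at its underside
- marker: bystander: marker pen, 135 mm long along its y, 14 mm thick; origin at the middle of the underside

How it is judged:
By the outcome, as a careful person would: the job done as asked, in the order asked, and still so for the second after the job is handed in, while the arm keeps its last pose, push and grip.
It also fails if it takes over 51 s, if anything falls off the work surface, if the arm or the gripper's body presses on something with over 40 N, if the wrist force passes 120 N, or if a joint passes its speed limit or range.

## Working session

There is one attempt and no reset: what is moved stays moved. The work goes in short steps, Python scripts to look and compute and a shell command to move; the robot and the scene stay as the last step left them, time stands still between calls to the robot, and variables do not carry over. Pictures are saved under pics/ and viewed, and the job is handed in when it is done.

```bash
ls; mkdir -p pics; python3 - <<'E'
from workcell import arm, get_image
import cv2
s=arm.sense();print(s)
for n in ["scene","top","wrist"]:
    d=get_image(n); cv2.imwrite(f"pics/{n}0.png",d["img"][:,:,::-1])
    print(n,{k:v for k,v in d.items() if k!="img"})
E
```

```text
pics
{'clock': 0.0, 'joints': array([-1.21471947,  0.60011682, -0.00254179,  1.60015533,  0.00179879,
        0.94292265, -0.07980921]), 'qvel': array([-0.00044959,  0.00041585, -0.001664  , -0.00056454,  0.00098147,
        0.00164453,  0.00020513]), 'tau': array([ 2.82957881e-03, -7.76463461e+01,  1.56522162e+00, -2.57992887e+01,
        1.22482952e-02,  9.10336850e-03, -1.54696232e-05]), 'position': array([303.87022488, 657.7020024 , 230.41390511]), 'orientation': array([ 0.15124073,  0.69069038, -0.15236328,  0.6905494 ]), 'ft_force': array([-0.02889268,  0.49702072, -0.25485749]), 'wrist_torque': array([ 0.02480169, -0.00020995, -0.00850826]), 'gripper_width': 1.0016783812573082}
scene {'K': array([[426.4258779 ,   0.        , 315.84669284],
       [  0.        , 426.4258779 , 195.39448926],
       [  0.        ,   0.        ,   1.        ]]), 'k1': -0.09511238466761751, 'rvec': array([ 1.92575108, -0.56604377,  0.33084166]), 'tvec': array([-537.47295559,  178.87489619, 1069.63775833])}
top {'K': array([[384.69958697,   0.        , 319.43983837],
       [  0.        , 384.69958697, 194.60332591],
       [  0.        ,   0.        ,   1.        ]]), 'k1': -0.07719629387875868, 'rvec': array([ 2.18716989, -2.1686458 ,  0.07895038]), 'tvec': array([-127.7802176 ,  530.94785878,  994.61993079])}
wrist {'K': array([[300.95719375,   0.        , 317.29874507],
       [  0.        , 300.95719375, 200.31900443],
       [  0.        ,   0.        ,   1.        ]]), 'k1': -0.01929096503972611, 'tool_from_camera': array([[ 4.52729825e-04, -2.60014489e-01,  9.65604609e-01,
        -1.42755601e+02],
       [ 9.99999682e-01,  7.51965056e-04, -2.66369763e-04,
        -1.18852308e-01],
       [-6.56840926e-04,  9.65604422e-01,  2.60014747e-01,
        -6.54965760e+01],
       [ 0.00000000e+00,  0.00000000e+00,  0.00000000e+00,
         1.00000000e+00]])}
```

View pics/scene0.png

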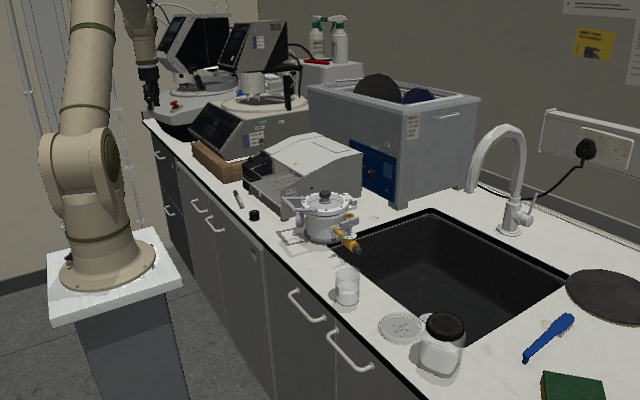

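View pics/top0.png

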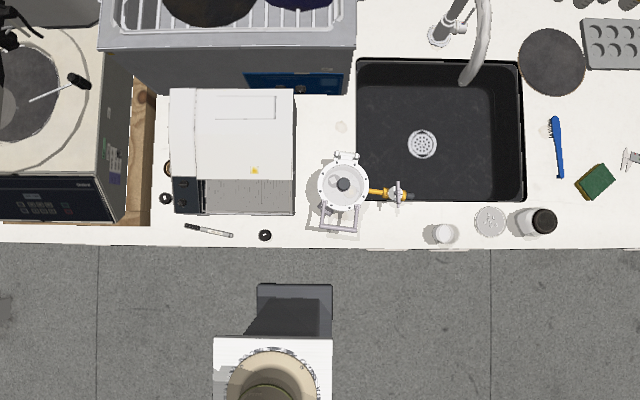

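View pics/wrist0.png

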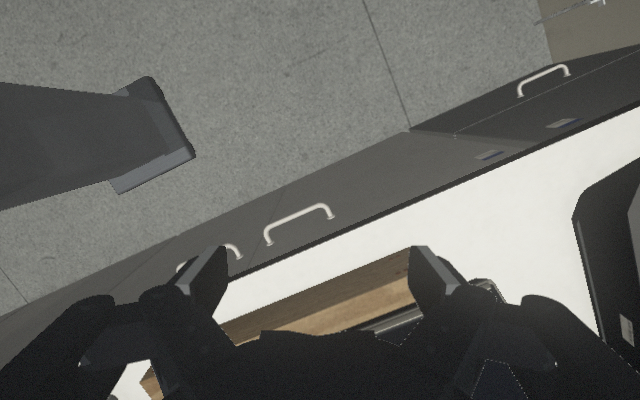

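```bash
cat > h.py <<'E'
import numpy as np, cv2
from workcell import arm, get_image
from scipy.spatial.transform import Rotation as R
def cam(name,s=None):
    d=get_image(name)
    if name=="wrist":
        T=d["tool_from_camera"]; Rt=R.from_quat(s["orientation"]).as_matrix()
        d["Rcw"]=Rt@T[:3,:3]; d["c"]=Rt@T[:3,3]+s["position"]
    else:
        M=cv2.Rodrigues(d["rvec"])[0]; d["Rcw"]=M.T; d["c"]=-M.T@d["tvec"]
    return d
def ray(d,uv):
    K=d["K"]; p=cv2.undistortPoints(np.array([[uv]],float),K,np.array([d["k1"],0,0,0.]))[0,0]
    v=d["Rcw"]@np.array([p[0],p[1],1]); return d["c"],v/np.linalg.norm(v)
def onz(d,uv,z):
    c,v=ray(d,uv); return c+v*(z-c[2])/v[2]
def proj(d,P):
    M=d["Rcw"].T; P=np.atleast_2d(np.array(P,float))
    return cv2.projectPoints(P,cv2.Rodrigues(M)[0],-M@d["c"],d["K"],np.array([d["k1"],0,0,0.]))[0][:,0]
def tri(rs):
    A=np.zeros((3,3));b=np.zeros(3)
    for c,v in rs:
        Q=np.eye(3)-np.outer(v,v);A+=Q;b+=Q@c
    return np.linalg.solve(A,b)
def save(d,name,crop=None,f=1):
    im=d["img"][:,:,::-1]
    if crop: x0,x1,y0,y1=crop; im=im[y0:y1,x0:x1]
    if f!=1: im=cv2.resize(im,None,fx=f,fy=f,interpolation=cv2.INTER_CUBIC)
    cv2.imwrite(f"pics/{name}.png",im)
E
python3 - <<'E'
from h import *
d=cam("top"); save(d,"top1",(290,420,130,250),5)
print("cam top",d["c"])
d2=cam("scene"); save(d2,"scene1",(230,390,140,270),5); print("cam scene",d2["c"])
E
```

```text
cam top [ 451.89115456 -130.26558143 1032.63133897]
cam scene [   -5.67851849 -1058.80647221   586.42557017]
```

View pics/top1.png

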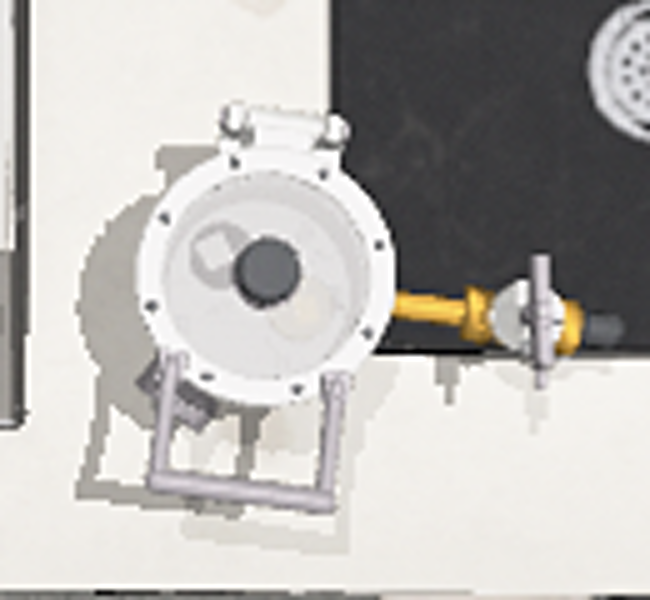

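View pics/scene1.png

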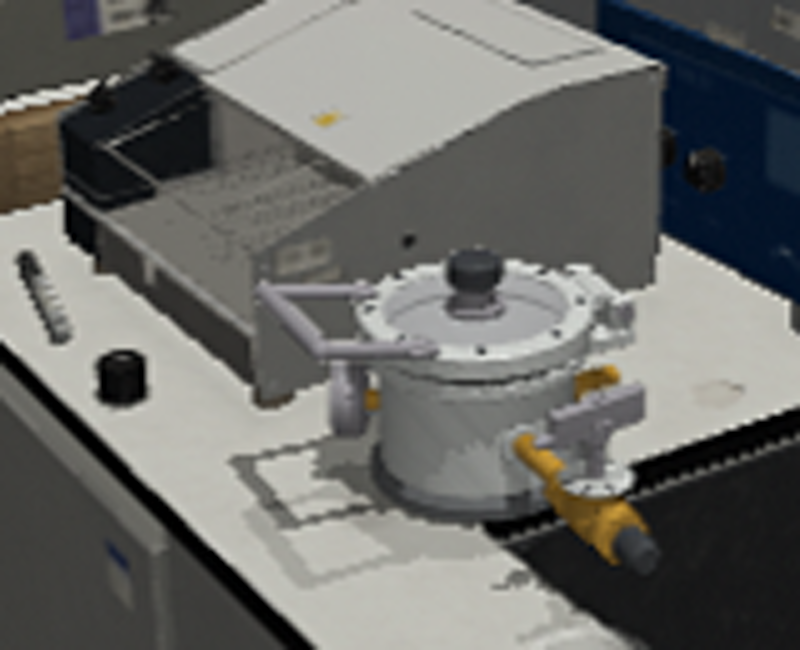

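```bash
python3 - <<'E'
from h import *
d=cam("top")
f=lambda x,y:(289.6+x/5+0.0,129.6+y/5)
f=lambda x,y:(290+(x+.5)/5-.5,130+(y+.5)/5-.5)
a=onz(d,f(155,482),118);b=onz(d,f(325,502),118)
print("bar",a,b,(a+b)/2, np.degrees(np.arctan2(*( (a-b)[[0,1]]*[1,1]))), np.linalg.norm(a-b))
h1=onz(d,f(235,118),96);h2=onz(d,f(340,130),96);print("hinge",h1,h2,(h1+h2)/2)
p=onz(d,f(541,257),110);q=onz(d,f(541,388),110);print("blade",p,q,np.linalg.norm(p-q))
# lid ring ellipse
for (x,y) in [(138,270),(395,285),(275,148),(265,405)]: print("lid",onz(d,f(x,y),104))
# refs
print("beaker",onz(d,(444,234),0)," mountc",onz(d,(265,236),25))
E
```

```text
bar [ 449.65927197 -127.33801363  118.        ] [ 440.86107398 -207.98022374  118.        ] [ 445.26017298 -167.65911869  118.        ] 6.226437101243971 81.12073926283782
hinge [ 628.78325705 -165.19004753   96.        ] [ 623.24362571 -216.98190378   96.        ] [ 626.01344138 -191.08597565   96.        ]
blade [ 559.49133502 -313.03097471  110.        ] [ 496.110755   -312.56134979  110.        ] 63.38231986158572
lid [ 552.15846742 -118.1659672   104.        ]
lid [ 545.8798961  -242.96348476  104.        ]
lid [ 612.59714519 -184.48670102  104.        ]
lid [ 487.14418765 -180.07603161  104.        ]
beaker [ 430.11476687 -459.08915601    0.        ]  mountc [421.94775576  18.06143233  25.        ]
```

```bash
python3 - <<'E'
from h import *
s=arm.sense(); M=R.from_quat(s["orientation"]).as_matrix(); print(M.round(3))
d=cam("top")
for n,uv,z in [("wood corner",(155,80),0),("wood corner near",(150,225),0),("polisher fr",(100,220),250),("polisher R",(128,225),250),("dryer nr L",(173,214),168),("dryer nr L low",(173,214),60),("dryer back R",(294,90),168),("dryer fr R",(294,214),60),("bench edge",(320,247),0),("tap tip",(470,80),200),("bath",(300,95),0)]:
    print(n,onz(d,uv,z).round())
E
```

```text
[[-0.     0.419  0.908]
 [-0.001  0.908 -0.419]
 [-1.    -0.001  0.   ]]
wood corner [855. 345.   0.]
wood corner near [447. 338.   0.]
polisher fr [457. 334. 250.]
polisher R [447. 272. 250.]
dryer nr L [473. 209. 168.]
dryer nr L low [476. 251.  60.]
dryer back R [763. -63. 168.]
dryer fr R [479. -60.  60.]
bench edge [ 393. -126.    0.]
tap tip [ 781. -463.  200.]
bath [809. -67.   0.]
```

```bash
cat > plan.py <<'E'
from h import *
def rows(wps, clos, p=None, yaw=None):
    """wps: list of (x,y,z,yawdeg of tool y, n) tool pointing down -> printed rows"""
    s=arm.sense(); M=R.from_quat(s["orientation"]).as_matrix()
    p=s["position"].copy() if p is None else np.array(p,float)
    yaw=np.degrees(np.arctan2(M[1,1],M[0,1])) if yaw is None else yaw
    out=[]
    for x,y,z,w,n in wps:
        t=np.array([x,y,z]); d=(t-p)/n; dw=(w-yaw)/n
        for i in range(n):
            a=np.radians(yaw); Y=np.array([np.cos(a),np.sin(a),0]);X=np.array([0,0,-1.]);Z=np.cross(X,Y)
            r=(t-p)/(n-i)
            v=[round(float(r@e)/10,2) for e in (X,Y,Z)]
            rr=round(-dw,1)
            out.append("%g %g %g %g 0 0 %g"%(*v,rr,clos))
            p=p+10*(v[0]*X+v[1]*Y+v[2]*Z); yaw-=rr
    for i in range(0,len(out),8): print("; ".join(out[i:i+8])); print()
    print("end",p.round(1),round(yaw,1))
E
python3 - <<'E'
from plan import *
rows([(304,380,250,30,5),(430,130,250,-40,7),(470,-130,250,-80,5),(533,-314,230,-96.8,4)],-1)
E
```

```text
-0.38 -5.05 2.33 7 0 0 -1; -0.38 -4.73 2.93 7 0 0 -1; -0.38 -4.33 3.48 7 0 0 -1; -0.38 -3.88 3.99 7 0 0 -1; -0.37 -3.36 4.43 7 0 0 -1; -0 -0.24 3.99 10 0 0 -1; -0 0.46 3.97 10 0 0 -1; -0 1.14 3.83 10 0 0 -1

-0 1.79 3.58 10 0 0 -1; -0 2.38 3.22 10 0 0 -1; -0 2.9 2.75 10 0 0 -1; -0 3.34 2.21 10 0 0 -1; -0 3.94 3.48 8 0 0 -1; -0 4.39 2.9 8 0 0 -1; -0 4.75 2.26 8 0 0 -1; -0 5.02 1.58 8 0 0 -1

-0 5.19 0.87 8 0 0 -1; 0.5 4.81 -0.74 4.3 0 0 -1; 0.5 4.74 -1.09 4.3 0 0 -1; 0.5 4.64 -1.45 4.3 0 0 -1; 0.5 4.51 -1.79 4.3 0 0 -1

end [ 533. -314.  230.] -97.0
```

```bash
python3 -m creep '-0.38 -5.05 2.33 7 0 0 -1; -0.38 -4.73 2.93 7 0 0 -1; -0.38 -4.33 3.48 7 0 0 -1; -0.38 -3.88 3.99 7 0 0 -1; -0.37 -3.36 4.43 7 0 0 -1; 0 -0.24 3.99 10 0 0 -1; 0 0.46 3.97 10 0 0 -1; 0 1.14 3.83 10 0 0 -1'
```

```text
clock: 1.35
position: [358.6, 272.0, 250.6]
orientation: [0.501, 0.5, -0.5, 0.499]
ft_force: [0.7, -0.1, -0.1]
gripper_width: 1.001
```

```bash
python3 -m creep '0 1.79 3.58 10 0 0 -1; 0 2.38 3.22 10 0 0 -1; 0 2.9 2.75 10 0 0 -1; 0 3.34 2.21 10 0 0 -1; 0 3.94 3.48 8 0 0 -1; 0 4.39 2.9 8 0 0 -1; 0 4.75 2.26 8 0 0 -1; 0 5.02 1.58 8 0 0 -1'; python3 -m creep '0 5.19 0.87 8 0 0 -1; 0.5 4.81 -0.74 4.3 0 0 -1; 0.5 4.74 -1.09 4.3 0 0 -1; 0.5 4.64 -1.45 4.3 0 0 -1; 0.5 4.51 -1.79 4.3 0 0 -1; 0 0 0 0 0 0 -1'; python3 - <<'E'
from h import *
s=arm.sense(); print(s["position"],s["joints"].round(2),s["qvel"].round(3))
d=cam("wrist",s); save(d,"w1"); save(d,"w1b",(220,420,110,290),4)
E
```

```text
clock: 2.35
position: [462.3, -79.4, 250.5]
orientation: [0.699, 0.111, -0.698, 0.11]
ft_force: [2.0, 0.0, -1.0]
gripper_width: 1.0
clock: 3.1
position: [533.1, -317.6, 229.8]
orientation: [-0.706, 0.046, 0.706, 0.044]
ft_force: [-0.4, 0.5, 0.4]
gripper_width: 1.004
[ 533.13444306 -317.55662165  229.84996461] [-0.04  0.58  0.76  1.88 -0.5   0.88 -0.73] [-0.048 -0.033 -0.027  0.056  0.01   0.005  0.   ]
```

View pics/w1.png

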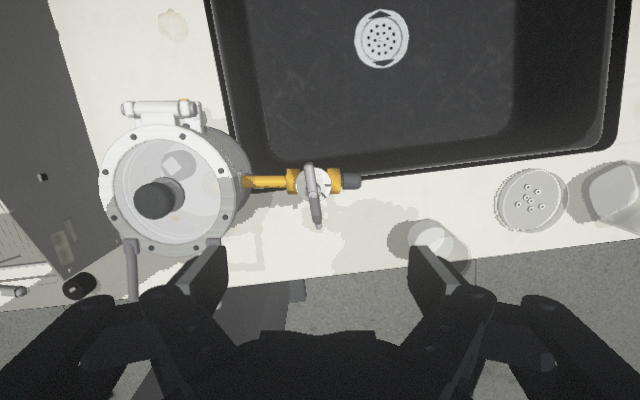

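View pics/w1b.png

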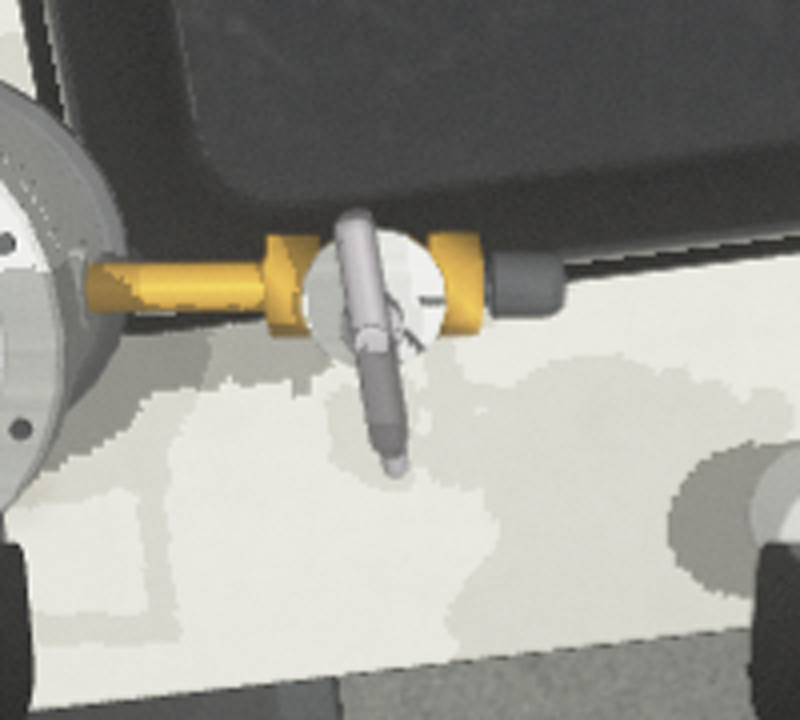

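```bash
python3 - <<'E'
from h import *
import pickle
s=arm.sense(); d=cam("wrist",s); pickle.dump(d,open("d1.pkl","wb"))
f=lambda x,y:(220+(x+.5)/4-.5,110+(y+.5)/4-.5)
ang=lambda v:np.degrees(np.arctan2(v[1],v[0]))
P=lambda x,y,z:onz(d,f(x,y),z)
for n,a,b in [("left",(370,440),(337,222)),("right",(405,440),(371,222)),("axis",(397,470),(355,213))]:
    p,q=P(*a,110),P(*b,110); print(n,p.round(1),q.round(1),ang(q-p).round(1),np.linalg.norm(p-q).round(1))
# plate z ~67
c=P(373,298,67);h=P(413,341,67);o=P(432,300,67); print("plate",c,ang(h-c),ang(o-c),np.linalg.norm(h-c),np.linalg.norm(o-c))
for z in (40,50,60): 
  p,q=P(100,287,z),P(255,288,z); print("pipe",z,ang(q-p),p)
# chamber feature: hinge, bar etc from full image
full=lambda u,v,z:onz(d,(u,v),z)
p,q=full(122,108,96),full(199,107,96);print("hinge",p,q,ang(p-q))
E
```

```text
left [ 510.1 -308.2  110. ] [ 560.9 -307.4  110. ] 0.9 50.8
right [ 509.1 -316.2  110. ] [ 559.9 -314.8  110. ] 1.5 50.9
axis [ 502.1 -313.4  110. ] [ 562.3 -311.6  110. ] 1.8 60.3
plate [ 534.07025307 -311.37751825   67.        ] -144.86006740391267 -99.07201384728909 15.500611611779822 15.295488578768746
pipe 40 -97.49149517514857 [ 541.07499213 -234.46279249   40.        ]
pipe 50 -97.49149517514873 [ 542.78209161 -237.1407702    50.        ]
pipe 60 -97.49149517514859 [ 544.48919108 -239.81874791   60.        ]
hinge [ 629.46220801 -153.3902083    96.        ] [ 621.41830043 -221.72078286   96.        ] 83.28601431347747
```

```bash
python3 - <<'E'
from h import *
import pickle
d=pickle.load(open("d1.pkl","rb")); im=d["img"]
ang=lambda v:np.degrees(np.arctan2(v[1],v[0]))
hsv=cv2.cvtColor(im,cv2.COLOR_RGB2HSV)
m=((hsv[...,0]>10)&(hsv[...,0]<30)&(hsv[...,1]>120)&(hsv[...,2]>60))
m[:,:240]=0;m[:,370:]=0
ys,xs=np.nonzero(m)
mid=[]
for x in range(245,284):
    yy=ys[xs==x]; 
    if len(yy): mid.append((x,yy.mean(),yy.min(),yy.max()))
mid=np.array(mid); print(mid[::6])
for k in (1,2,3):
    l=np.polyfit(mid[:,0],mid[:,k],1); p,q=[onz(d,(x,np.polyval(l,x)),55) for x in (246,283)]; print(ang(q-p))
# valve body block yellow extent rows at x 290-298 & 330-340
for r in ((287,298),(329,340)):
    sel=(xs>=r[0])&(xs<=r[1]); print(r,ys[sel].min(),ys[sel].max(),(ys[sel].min()+ys[sel].max())/2)
save(d,"w1c",(90,250,90,270),4)
t=cam("top"); pickle.dump(t,open("t1.pkl","wb"))
E
```

```text
[[245.  180.  175.  185. ]
 [251.  180.  175.  185. ]
 [257.  180.  175.  185. ]
 [263.  180.  175.  185. ]
 [269.  180.5 175.  186. ]
 [275.  180.5 175.  186. ]
 [281.  180.5 175.  186. ]]
-98.19583631603015
-97.12162835066553
-99.2808882561277
(287, 298) 168 191 179.5
(329, 340) 168 191 179.5
```

View pics/w1c.png

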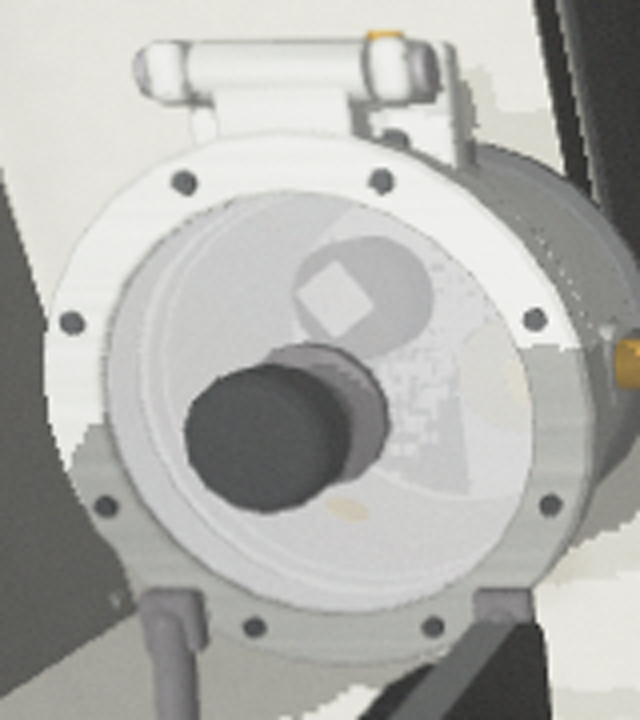

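```bash
python3 - <<'E'
from h import *
import pickle
d=pickle.load(open("d1.pkl","rb"))
B=[(184,182),(382,181),(535,320),(550,506),(433,627),(254,627),(106,506),(72,322)]
f=lambda x,y,c,k:(c[0]+(x+.5)/k-.5,c[1]+(y+.5)/k-.5)
def an(d,B,c,k,nm,z=104):
    P=np.array([onz(d,f(x,y,c,k),z)[:2] for x,y in B]); C=P.mean(0)
    v=P-C; a=np.degrees(np.arctan2(v[:,1],v[:,0])); print(nm,C.round(1),np.linalg.norm(v,axis=1).round(1),a.round(1))
    base=np.array([22.5,-22.5,-67.5,-112.5,-157.5,157.5,112.5,67.5]); print(((a-base+180)%360-180).round(1),((a-base+180)%360-180).mean())
an(d,B,(90,90),4,"wrist")
t=pickle.load(open("t1.pkl","rb"))
an(t,[(235,162),(324,173),(380,244),(368,332),(296,389),(207,377),(151,305),(164,217)],(290,130),5,"top")
E
```

```text
wrist [ 549.6 -179.4] [57.3 57.  57.2 57.2 57.1 57.  57.  57.1] [  15.8  -29.4  -74.4 -119.6 -164.4  150.6  105.6   60.5]
[-6.7 -6.9 -6.9 -7.1 -6.9 -6.9 -6.9 -7. ] -6.9134202791647965
top [ 550.4 -180.1] [57.1 57.5 57.7 56.8 57.4 57.4 57.6 56.8] [  15.4  -29.5  -74.5 -119.  -165.   150.6  105.4   60.8]
[-7.1 -7.  -7.  -6.5 -7.5 -6.9 -7.1 -6.7] -6.976076910426222
```

```bash
python3 - <<'E'
from plan import *
rows([(533.7,-313.3,150,-89.5,3),(533.7,-313.3,82,-89.5,3)],0)
E
```

```text
2.67 0.01 -0.03 -2.5 0 0 0; 2.66 0.01 -0.03 -2.5 0 0 0; 2.67 0 -0.03 -2.5 0 0 0; 2.27 0 -0 0 0 0 0; 2.26 0 -0 0 0 0 0; 2.27 0 -0 0 0 0 0

end [ 533.7 -313.3   82. ] -89.5
```

```bash
python3 -m creep '2.67 0 0 -2.5 0 0 0; 2.67 0 0 -2.5 0 0 0; 2.67 0 0 -2.5 0 0 0; 0 0 0 0 0 0 0; 0 0 0 0 0 0 0'; python3 - <<'E'
from h import *
s=arm.sense(); print(s["position"],s["joints"].round(2),s["gripper_width"])
d=cam("wrist",s); save(d,"w2",(190,450,80,320),3)
E
```

```text
clock: 3.88
position: [533.5, -313.5, 151.2]
orientation: [0.707, 0.003, -0.707, 0.003]
ft_force: [-0.6, 0.7, -0.0]
gripper_width: 0.501
[ 533.49874481 -313.45424679  151.20029581] [ 0.03  0.65  0.63  1.95 -0.57  0.73 -0.55] 0.5009734602550272
```

View pics/w2.png

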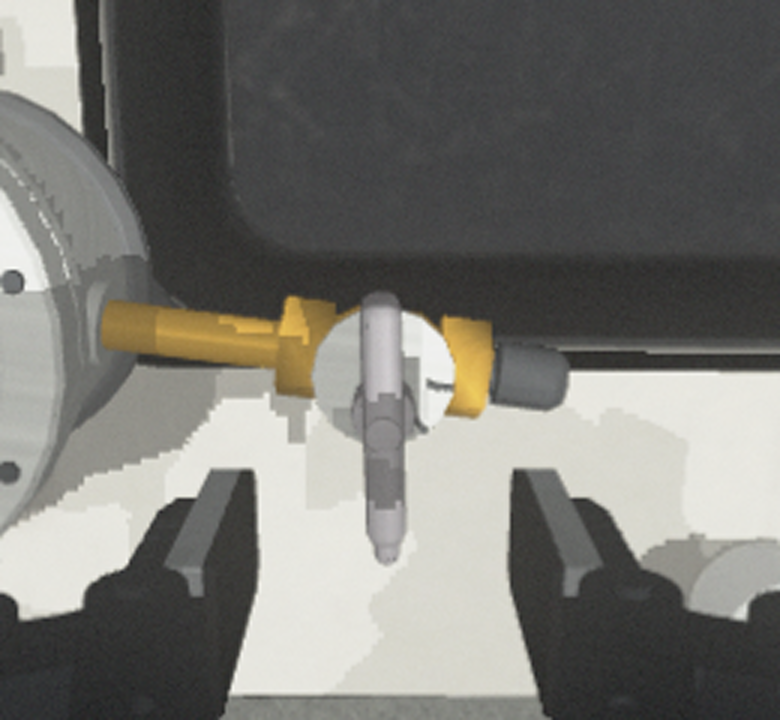

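```bash
python3 -m creep '2.3 0 0 -0.5 0 0 0; 2.3 0 0 0 0 0 0; 2.3 0 0 0 0 0 0; 0 0 0 0 0 0 0.4; 0 0 0 0 0 0 0.7; 0 0 0 0 0 0 1; 0 0 0 0 0 0 1; 0 0 0 0 0 0 1' 40
```

```text
clock: 4.92
position: [533.7, -313.6, 82.5]
orientation: [0.708, 0.006, -0.706, 0.006]
ft_force: [-0.2, 2.9, 7.0]
gripper_width: 0.096
```

```bash
python3 - <<'E'
from h import *
s=arm.sense(); M=R.from_quat(s["orientation"]).as_matrix();print(s["position"],s["joints"].round(2),s["gripper_width"],s["ft_force"],s["wrist_torque"],np.degrees(np.arctan2(M[1,1],M[0,1])))
d=cam("wrist",s); save(d,"w3",(190,450,80,320),3)
d=cam("scene"); save(d,"s3",(280,400,160,270),6)
E
```

```text
[ 533.73342242 -313.5677365    82.52241029] [ 0.1   0.73  0.54  1.99 -0.65  0.6  -0.47] 0.09644657733190551 [-0.16896941  2.88625667  6.98749104] [0.61264739 0.16718762 0.0239605 ] -88.96919681411833
```

View pics/w3.png

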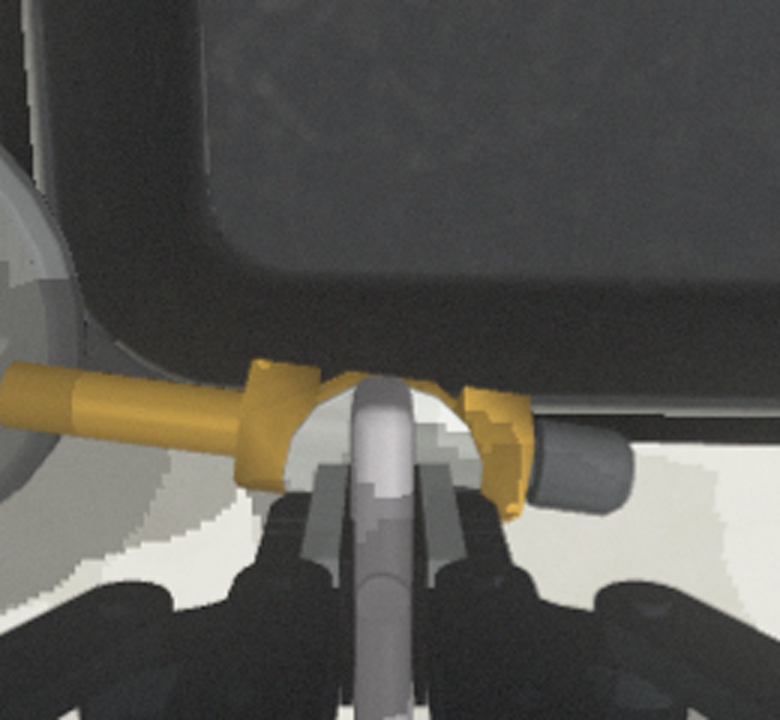

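View pics/s3.png

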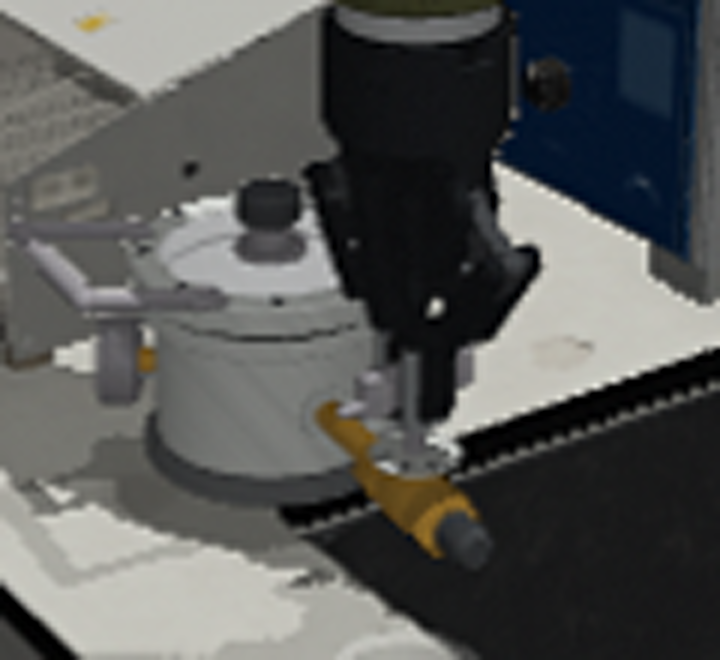

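```bash
python3 -m creep '0 0 0 -6 0 0 1; 0 0 0 -6 0 0 1; 0 0 0 -6 0 0 1; 0 0 0 -6 0 0 1; 0 0 0 -6 0 0 1; 0 0 0 -5 0 0 1; 0 0 0 0 0 0 1; 0 0 0 0 0 0 1'; python3 - <<'E'
from h import *
s=arm.sense(); M=R.from_quat(s["orientation"]).as_matrix();print(s["position"],s["joints"].round(2),s["gripper_width"],s["ft_force"],s["wrist_torque"],np.degrees(np.arctan2(M[1,1],M[0,1])))
d=cam("wrist",s); save(d,"w4",(190,450,80,320),3)
E
```

```text
clock: 6.02
position: [533.8, -313.6, 82.5]
orientation: [0.673, 0.218, -0.672, 0.218]
ft_force: [-1.7, 3.6, 8.2]
gripper_width: 0.097
[ 533.77639197 -313.64479153   82.4990663 ] [ 0.2   0.7   0.37  1.98 -0.46  0.55 -0.05] 0.09744739884877025 [-1.6767776   3.58219668  8.1902428 ] [0.68371864 0.17766031 0.05960306] -54.03927752057562
```

View pics/w4.png

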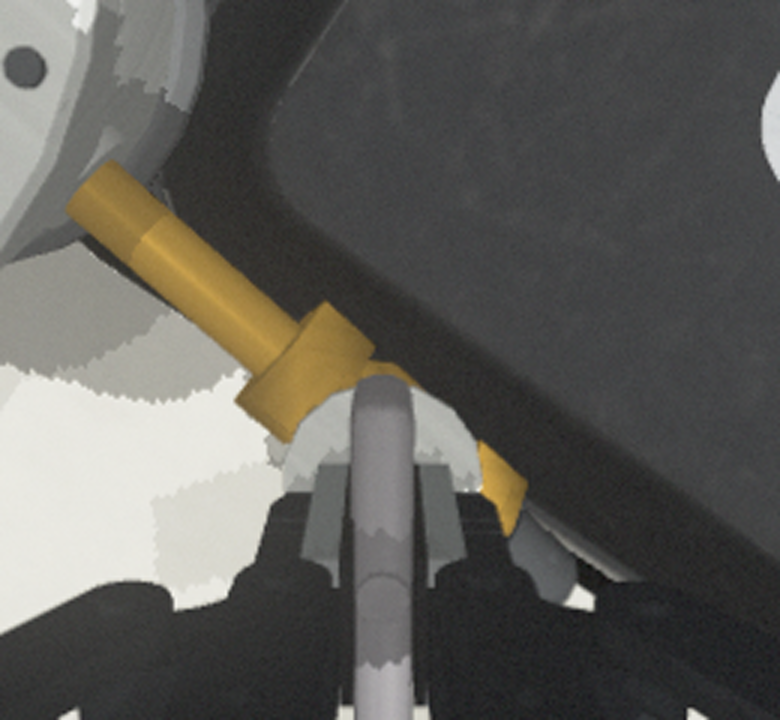

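```bash
python3 -m creep '0 0 0 -1.8 0 0 1; 0 0 0 0 0 0 1; 0 0 0 0 0 0 0.3; 0 0 0 0 0 0 0; 0 0 0 0 0 0 0; -3 0 0 0 0 0 0; -4 0 0 0 0 0 0; 0 0 0 0 0 0 0'; python3 - <<'E'
from h import *
s=arm.sense(); M=R.from_quat(s["orientation"]).as_matrix();print(s["position"],s["joints"].round(2),s["gripper_width"],s["ft_force"],s["wrist_torque"],np.degrees(np.arctan2(M[1,1],M[0,1])))
E
```

```text
clock: 7.08
position: [534.3, -315.0, 153.8]
orientation: [0.67, 0.228, -0.668, 0.23]
ft_force: [0.2, -0.3, -1.0]
gripper_width: 0.499
[ 534.28155837 -314.99276076  153.76268833] [ 0.15  0.6   0.44  1.94 -0.39  0.68 -0.08] 0.49850709079083433 [ 0.16078861 -0.31760543 -0.98546163] [-0.01867478 -0.0123241  -0.03182315] -52.22268850639292
```

```bash
python3 -m creep '-4 0 0 0 0 0 0; -4 0 0 0 0 0 0; 0 0 0 0 0 0 0; 0 0 0 0 0 0 0'; python3 - <<'E'
from h import *
import pickle
s=arm.sense(); print(s["position"],s["qvel"].round(3))
d=cam("wrist",s); save(d,"w5",(220,420,110,290),4); pickle.dump(d,open("d5.pkl","wb"))
E
```

```text
clock: 7.58
position: [532.8, -313.3, 230.1]
orientation: [-0.669, -0.229, 0.669, -0.229]
ft_force: [0.2, 0.6, 0.1]
gripper_width: 0.504
[ 532.7666074  -313.34528935  230.138915  ] [ 0.004  0.014 -0.006  0.007 -0.001  0.002 -0.001]
```

View pics/w5.png

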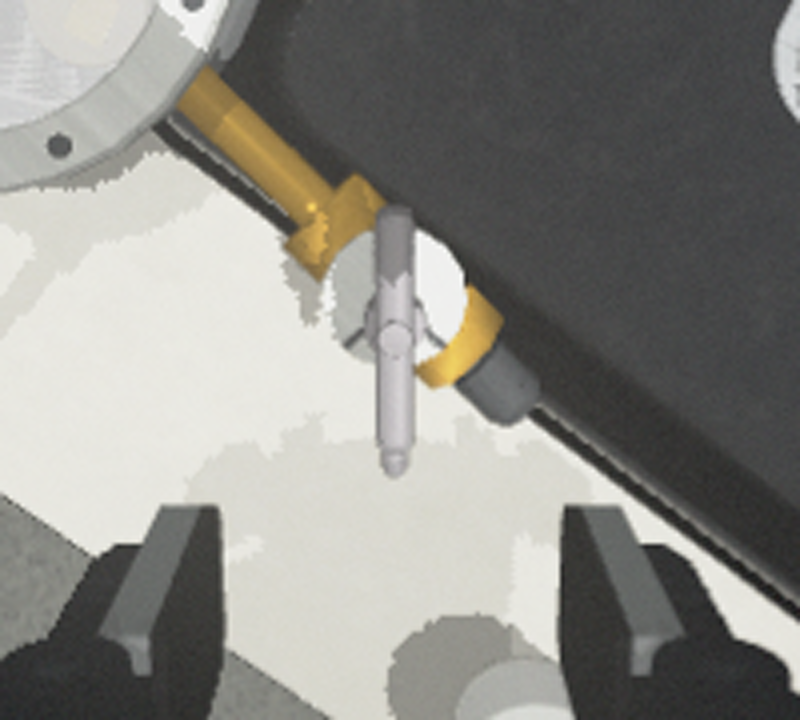

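```bash
python3 - <<'E'
from plan import *
import pickle
d=pickle.load(open("d5.pkl","rb"))
f=lambda x,y:(220+(x+.5)/4-.5,110+(y+.5)/4-.5)
ang=lambda v:np.degrees(np.arctan2(v[1],v[0]))
for a,b in [((394,470),(395,210)),((377,440),(375,220)),((413,440),(412,220))]:
    print("valve",ang(onz(d,f(*b),110)-onz(d,f(*a),110))+6.95)
rows([(445.8,-167.1,170,-6.95,6)],0.2)
E
```

```text
valve 44.636506131171394
valve 45.12911858895361
valve 45.32535867421096
1 -2.81 -0.35 -7.5 0 0 0.2; 1 -2.74 -0.71 -7.5 0 0 0.2; 0.99 -2.63 -1.07 -7.5 0 0 0.2; 1 -2.46 -1.4 -7.5 0 0 0.2; 0.99 -2.26 -1.71 -7.5 0 0 0.2; 1 -2.02 -1.99 -7.5 0 0 0.2

end [ 445.8 -167.1  170. ] -7.2
```

```bash
python3 -m creep '1 -2.81 -0.35 -7.5 0 0 0.2; 1 -2.74 -0.71 -7.5 0 0 0.2; 1 -2.63 -1.07 -7.5 0 0 0.2; 1 -2.46 -1.4 -7.5 0 0 0.2; 1 -2.26 -1.71 -7.5 0 0 0.2; 1 -2.02 -2 -7.7 0 0 0.2; 0 0 0 0 0 0 0.2; 0 0 0 0 0 0 0.2'; python3 - <<'E'
from h import *
import pickle
s=arm.sense(); M=R.from_quat(s["orientation"]).as_matrix();print(s["position"],s["joints"].round(2),s["gripper_width"],np.degrees(np.arctan2(M[1,1],M[0,1])), M.round(3))
d=cam("wrist",s); save(d,"w6"); pickle.dump(d,open("d6.pkl","wb"))
print(proj(d,[[445.8,-167.1,118],[445.8+4.8,-167.1+39.7,118],[445.8-4.8,-167.1-39.7,118]]))
E
```

```text
clock: 8.62
position: [446.5, -168.0, 170.7]
orientation: [-0.53, -0.468, 0.53, -0.468]
ft_force: [0.2, -0.2, -0.3]
gripper_width: 0.399
[ 446.5444001  -168.04637942  170.70438111] [ 0.06  0.41  0.25  2.23 -0.19  0.53  0.33] 0.3994057057750364 -7.101431310884239 [[-0.     0.992 -0.124]
 [-0.    -0.124 -0.992]
 [-1.    -0.     0.   ]]
[[315.912856   217.14799059]
 [315.65669451 158.50468675]
 [316.14591691 270.08171012]]
```

View pics/w6.png

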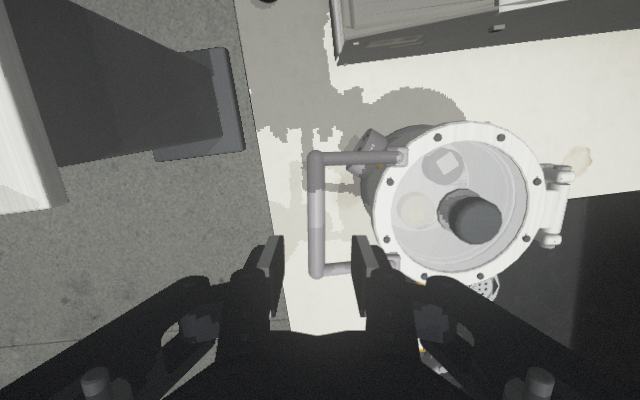

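```bash
python3 -m creep '2.4 -0.05 0 0 0 0 0.3; 2.4 0 -0.05 0 0 0 0.3; 2.3 0 0 0 0 0 0.3; 0 0 0 0 0 0 0.3; 0 0 0 0 0 0 0.6; 0 0 0 0 0 0 0.8; 0 0 0 0 0 0 1; 0 0 0 0 0 0 1' 40; python3 - <<'E'
from h import *
s=arm.sense(); print(s["position"],s["joints"].round(2),s["gripper_width"],s["ft_force"],s["wrist_torque"])
d=cam("wrist",s); save(d,"w7")
d=cam("scene"); save(d,"s7",(230,390,140,270),5)
E
```

```text
clock: 9.68
position: [445.6, -167.3, 100.8]
orientation: [0.53, 0.468, -0.53, 0.469]
ft_force: [-4.1, -3.4, 7.8]
gripper_width: 0.122
[ 445.64140181 -167.34594414  100.76800654] [ 0.12  0.53  0.17  2.28 -0.25  0.34  0.38] 0.12248837805662605 [-4.12016015 -3.38713372  7.75065829] [-0.4557789   0.90916715  0.04209408]
```

View pics/w7.png

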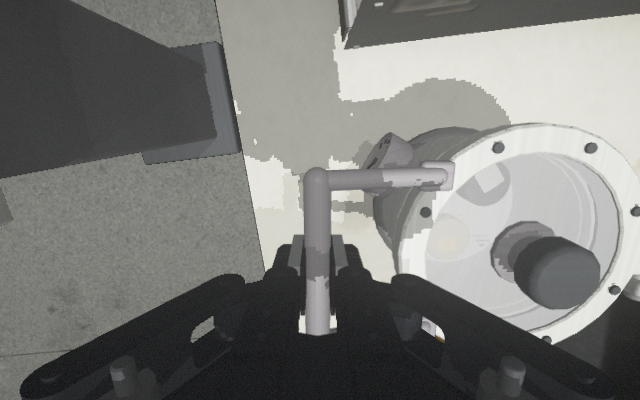

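View pics/s7.png

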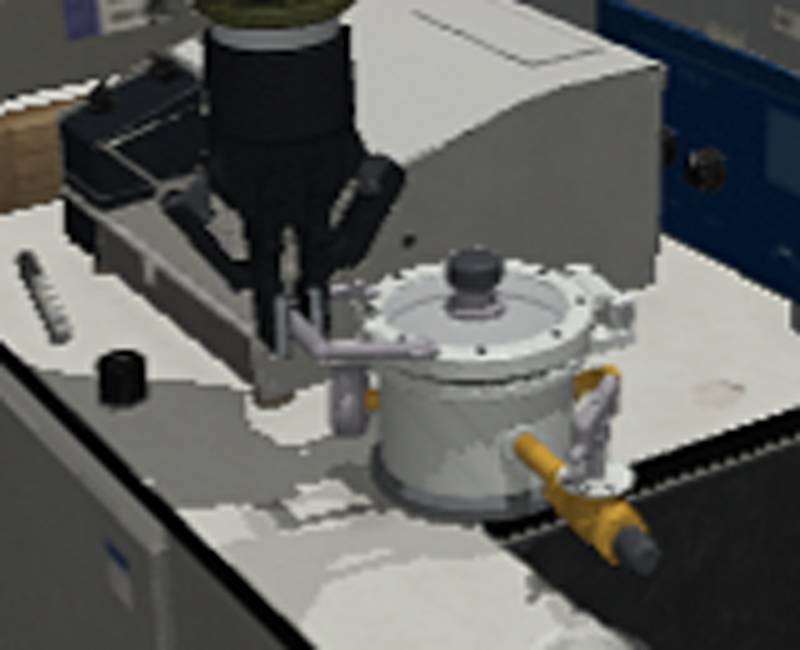

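```bash
cat > arc.py <<'E'
import numpy as np
r=np.hypot(181,22);p0=np.arctan2(22,181)
th=np.radians(np.concatenate([np.linspace(0,8,5)[:],np.linspace(8,80,26)[1:],[81,81.8,82.5]]))
X=r*(np.cos(p0)-np.cos(p0+th));Z=r*(np.sin(p0+th)-np.sin(p0))
cx=cz=0;o=[]
for x,z in zip(X[1:],Z[1:]):
    a=round(-(z-cz)/10,2);b=round((x-cx)/10,2);cz-=a*10;cx+=b*10;o.append(f"{a:g} {b:g} 0 0 0 0 1")
for i in range(0,len(o),8):print("; ".join(o[i:i+8]));print(np.degrees(th[min(i+8,len(o))]),X[min(i+8,len(o))],Z[min(i+8,len(o))])
E
python3 arc.py
```

```text
-0.63 0.09 0 0 0 0 1; -0.63 0.11 0 0 0 0 1; -0.62 0.13 0 0 0 0 1; -0.62 0.15 0 0 0 0 1; -0.88 0.26 0 0 0 0 1; -0.86 0.3 0 0 0 0 1; -0.85 0.35 0 0 0 0 1; -0.83 0.39 0 0 0 0 1
19.52 17.753980153216578 59.21414288277377
-0.81 0.42 0 0 0 0 1; -0.79 0.47 0 0 0 0 1; -0.76 0.51 0 0 0 0 1; -0.74 0.55 0 0 0 0 1; -0.71 0.58 0 0 0 0 1; -0.67 0.61 0 0 0 0 1; -0.65 0.65 0 0 0 0 1; -0.61 0.69 0 0 0 0 1
42.56 62.56089048034062 116.626034121265
-0.58 0.71 0 0 0 0 1; -0.54 0.74 0 0 0 0 1; -0.5 0.76 0 0 0 0 1; -0.47 0.79 0 0 0 0 1; -0.42 0.82 0 0 0 0 1; -0.39 0.83 0 0 0 0 1; -0.34 0.85 0 0 0 0 1; -0.29 0.87 0 0 0 0 1
65.6 126.26313873949381 151.92204006205796
-0.26 0.88 0 0 0 0 1; -0.2 0.89 0 0 0 0 1; -0.17 0.9 0 0 0 0 1; -0.11 0.91 0 0 0 0 1; -0.08 0.91 0 0 0 0 1; -0.01 0.32 0 0 0 0 1; -0.01 0.26 0 0 0 0 1; -0 0.22 0 0 0 0 1
82.5 179.18654615839446 160.3230961375008
```

```bash
python3 -m creep '-0.63 0.09 0 0 0 0 1; -0.63 0.11 0 0 0 0 1; -0.62 0.13 0 0 0 0 1; -0.62 0.15 0 0 0 0 1; -0.88 0.26 0 0 0 0 1; -0.86 0.3 0 0 0 0 1; -0.85 0.35 0 0 0 0 1; -0.83 0.39 0 0 0 0 1'; python3 - <<'E'
from h import *
s=arm.sense(); print(s["position"],s["gripper_width"],s["ft_force"],s["wrist_torque"])
d=cam("scene"); save(d,"s8",(230,390,140,270),5)
E
```

```text
clock: 10.78
position: [462.2, -169.3, 159.7]
orientation: [-0.529, -0.469, 0.53, -0.468]
ft_force: [-6.5, -2.7, -0.5]
gripper_width: 0.126
[ 462.18665932 -169.30501783  159.65565064] 0.1259364105118993 [-6.52131383 -2.66661576 -0.51790925] [-0.8072853   1.58458992  0.08155344]
```

View pics/s8.png

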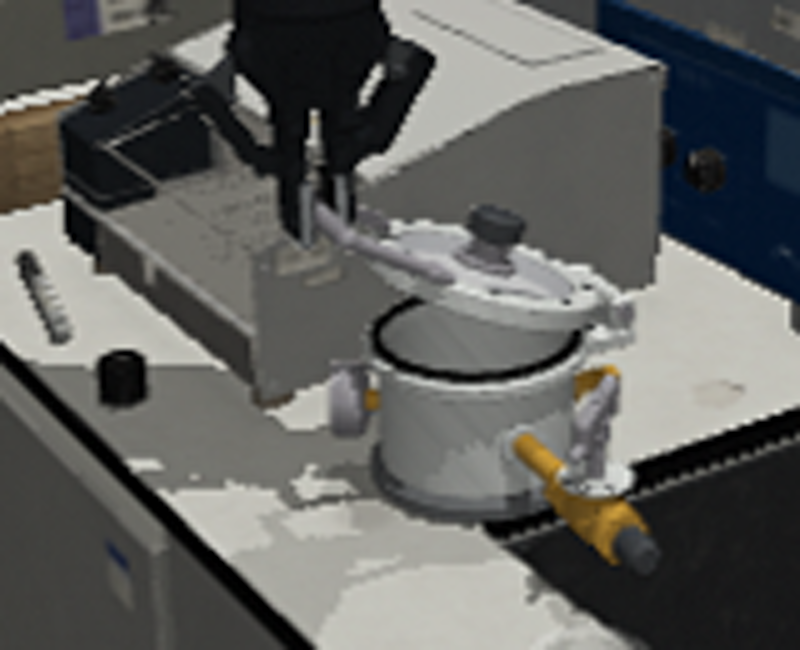

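```bash
python3 -m creep '-0.81 0.42 0 0 0 0 1; -0.79 0.47 0 0 0 0 1; -0.76 0.51 0 0 0 0 1; -0.74 0.55 0 0 0 0 1; -0.71 0.58 0 0 0 0 1; -0.67 0.61 0 0 0 0 1; -0.65 0.65 0 0 0 0 1; -0.61 0.69 0 0 0 0 1'; python3 - <<'E'
from h import *
s=arm.sense(); print(s["position"],s["joints"].round(2),s["gripper_width"],s["ft_force"],s["wrist_torque"])
E
```

```text
clock: 11.82
position: [503.1, -174.2, 217.0]
orientation: [-0.528, -0.471, 0.532, -0.466]
ft_force: [-18.9, 0.5, 15.1]
gripper_width: 0.123
[ 503.078695   -174.23955068  217.03288945] [ 0.02  0.4   0.28  2.06 -0.17  0.71  0.29] 0.12300578107156712 [-18.87586315   0.45792079  15.10286962] [0.01187036 4.44307157 0.13133526]
```

```bash
python3 -m creep '-0.58 0.71 0 0 0 0 1; -0.54 0.74 0 0 0 0 1; -0.5 0.76 0 0 0 0 1; -0.47 0.79 0 0 0 0 1; -0.42 0.82 0 0 0 0 1; -0.39 0.83 0 0 0 0 1; -0.34 0.85 0 0 0 0 1; -0.29 0.87 0 0 0 0 1'; python3 - <<'E'
from h import *
s=arm.sense(); print(s["position"],s["joints"].round(2),s["gripper_width"],s["ft_force"],s["wrist_torque"])
d=cam("scene"); save(d,"s9",(230,390,100,270),4)
d=cam("wrist",s); save(d,"w9")
E
```

```text
clock: 12.82
position: [571.2, -182.4, 254.5]
orientation: [0.53, 0.468, -0.529, 0.469]
ft_force: [-7.3, 0.7, 16.4]
gripper_width: 0.126
[ 571.16323982 -182.43711994  254.5309289 ] [ 0.01  0.43  0.29  1.88 -0.16  0.85  0.26] 0.12564255152268625 [-7.2925375   0.68789729 16.35727106] [0.02032583 1.74004243 0.0134611 ]
```

View pics/s9.png

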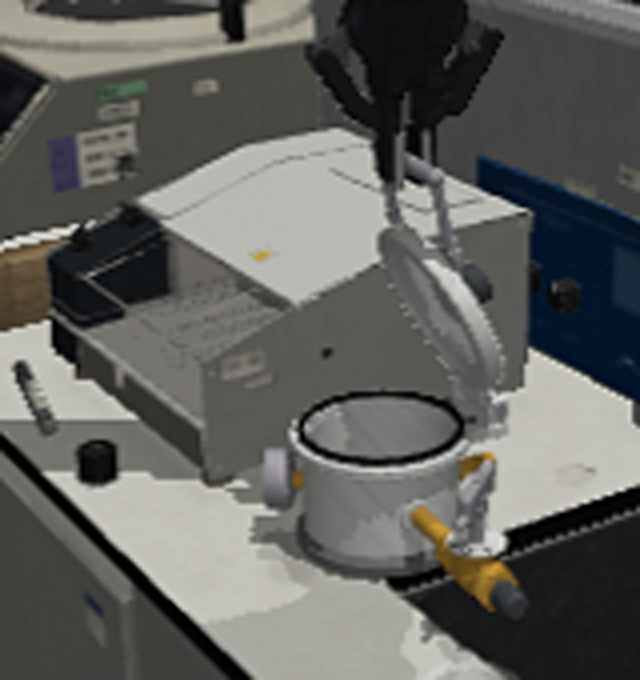

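View pics/w9.png

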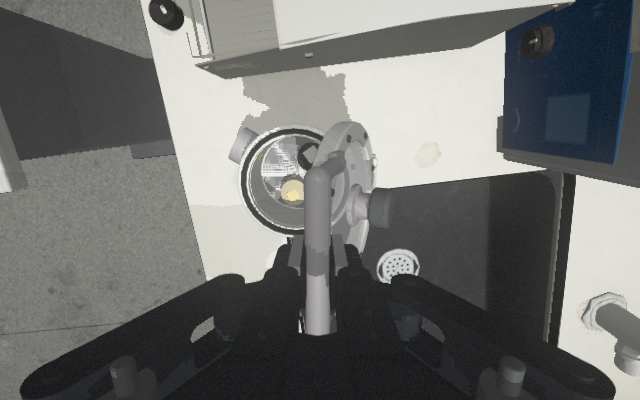

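```bash
python3 -m creep '-0.31 0.88 0 0 0 0 1; -0.25 0.89 0 0 0 0 1; -0.22 0.9 0 0 0 0 1; -0.13 0.91 0 0 0 0 1; -0.08 0.91 0 0 0 0 1; 0 0.32 0 0 0 0 1; 0 0.2 0 0 0 0 1; 0 0 0 0 0 0 1'; python3 - <<'E'
from h import *
s=arm.sense(); print(s["position"],s["joints"].round(2),s["gripper_width"],s["ft_force"],s["wrist_torque"],s["qvel"].round(3))
E
```

```text
clock: 13.92
position: [621.6, -188.5, 262.6]
orientation: [0.53, 0.468, -0.529, 0.469]
ft_force: [-2.3, -1.0, 6.5]
gripper_width: 0.122
[ 621.64040471 -188.4540253   262.58818453] [ 0.01  0.49  0.29  1.76 -0.17  0.91  0.26] 0.12234764281018283 [-2.31247523 -1.02354856  6.48718576] [-0.17515911  0.73437931  0.0499105 ] [ 0.001 -0.002  0.001  0.006  0.001 -0.002 -0.002]
```

```bash
python3 - <<'E'
from h import *
import pickle
s=arm.sense()
d=cam("scene"); save(d,"s10",(270,390,80,240),4); pickle.dump(d,open("s10.pkl","wb"))
t=cam("top"); save(t,"t10",(300,420,100,220),5); pickle.dump(t,open("t10.pkl","wb"))
w=cam("wrist",s); save(w,"w10",(200,440,60,300),3); pickle.dump(w,open("w10.pkl","wb"))
E
```

```text
(no output)
```

View pics/s10.png

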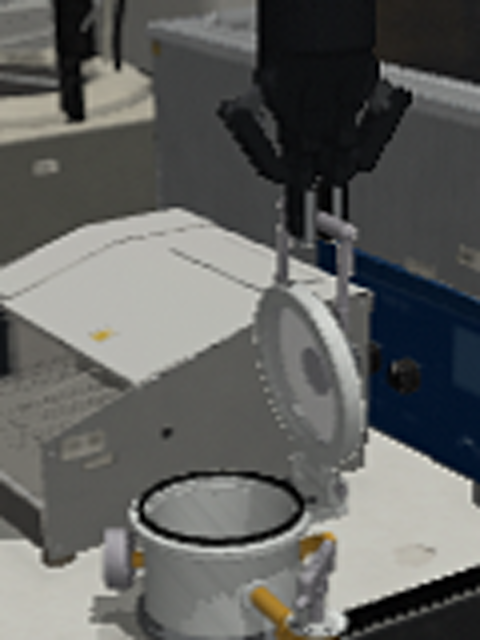

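View pics/t10.png

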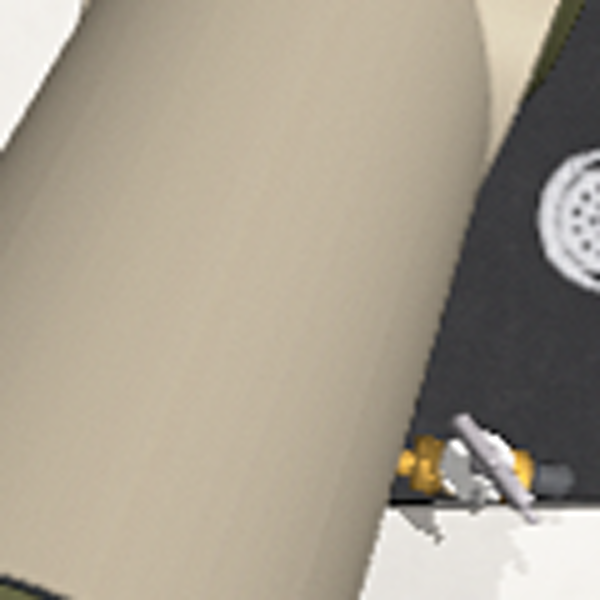

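View pics/w10.png

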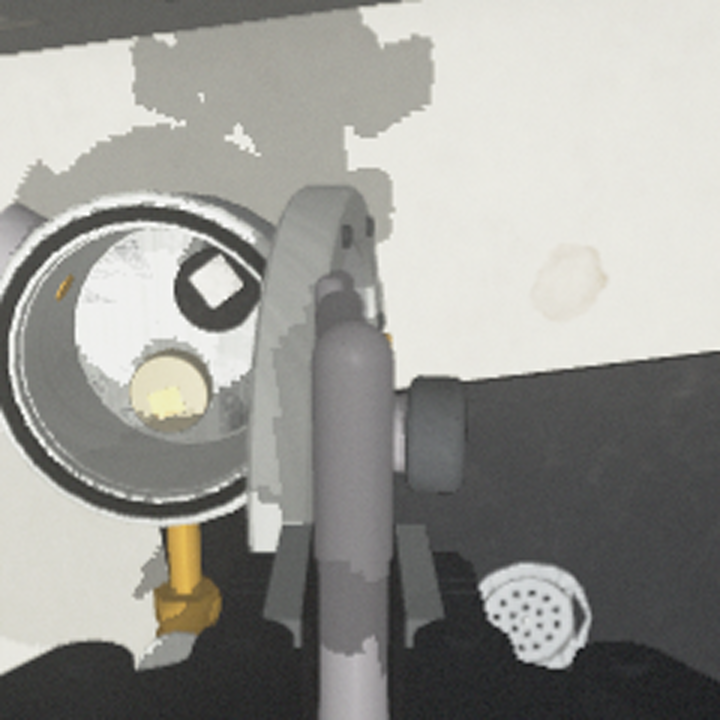

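```bash
python3 -m creep '-0.02 0.1 0 0 0 0 1; -0.03 0.1 0 0 0 0 1; 0 0 0 0 0 0 1; 0 0 0 0 0 0 1; 0 0 0 0 0 0 1; 0 0 0 0 0 0 1'; python3 - <<'E'
from h import *
import pickle
s=arm.sense(); p=s["position"]; print(p,s["gripper_width"],s["ft_force"],s["wrist_torque"],s["qvel"].round(3))
cx=np.array([.9927,-.1210]); print("disp",(p[:2]-[445.64,-167.35])@cx, "rel hinge",(p[:2]-[625.4,-189.0])@cx)
w=cam("wrist",s); d=cam("scene"); save(w,"w11",(200,440,60,300),3);save(d,"s11",(300,380,120,220),6); pickle.dump((w,d),open("f.pkl","wb"))
# predicted lid ring plane pts at several angles: underside/top edges of ring on rim mid (both sides) 
C=np.array([550,-179.8,0]);X=np.array([.9927,-.121,0]);Y=np.array([.121,.9927,0]);H=C+76*X+[0,0,96]
for th in (80,82.5,85):
    a=np.radians(th); u=-X*np.cos(a)+np.array([0,0,1])*np.sin(a); n=X*np.sin(a)+np.array([0,0,1])*np.cos(a)
    pts=[H+u*181+n*22, H+u*181+n*22-40*Y, H+u*(76+64)+n*8, H+u*76+n*8-64*Y, H+u*76+n*(-6)-64*Y,H+u*76+n*38]
    print(th,"scene",((proj(d,pts)-[300,120]+.5)*6-.5).round().tolist(),"wrist",((proj(w,pts)-[200,60]+.5)*3-.5).round().tolist())
E
```

```text
clock: 14.82
position: [623.1, -188.6, 262.6]
orientation: [0.53, 0.469, -0.529, 0.469]
ft_force: [-1.9, -0.6, 5.7]
gripper_width: 0.12
[ 623.09820746 -188.59807735  262.60106037] 0.1200776008934008 [-1.91488387 -0.61760936  5.71643512] [-1.79463596e-01  9.54131781e-01 -8.78994175e-04] [ 0.001 -0.     0.003 -0.    -0.001 -0.001 -0.   ]
disp 178.73377990400388 rel hinge -2.3336220959961107
80 scene [[277.0, 90.0], [323.0, 114.0], [264.0, 187.0], [358.0, 365.0], [329.0, 377.0], [343.0, 296.0]] wrist [[305.0, 616.0], [308.0, 833.0], [282.0, 517.0], [342.0, 647.0], [295.0, 642.0], [454.0, 437.0]]
82.5 scene [[293.0, 87.0], [340.0, 110.0], [276.0, 184.0], [364.0, 364.0], [336.0, 374.0], [350.0, 297.0]] wrist [[356.0, 617.0], [356.0, 834.0], [313.0, 518.0], [354.0, 647.0], [306.0, 644.0], [467.0, 436.0]]
85 scene [[309.0, 85.0], [356.0, 108.0], [288.0, 181.0], [371.0, 362.0], [343.0, 371.0], [357.0, 298.0]] wrist [[407.0, 617.0], [403.0, 834.0], [343.0, 518.0], [365.0, 647.0], [317.0, 645.0], [479.0, 435.0]]
```

View pics/s11.png

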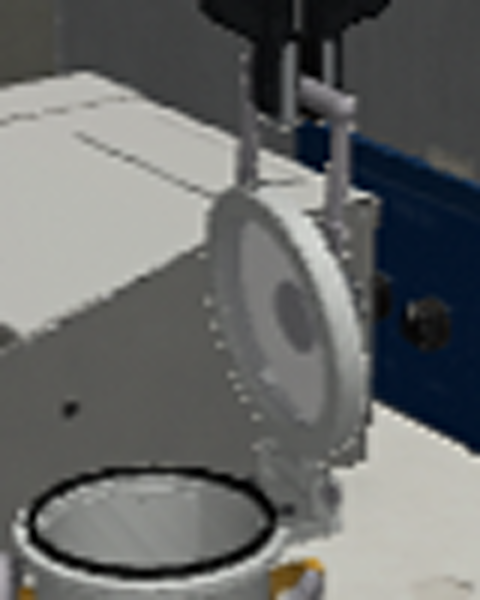

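View pics/w11.png

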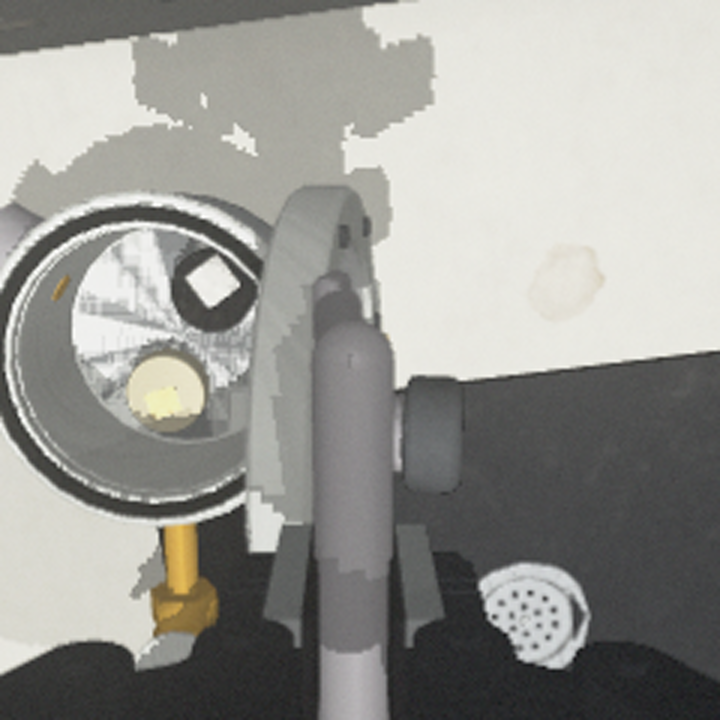

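```bash
python3 - <<'E'
from h import *
import pickle
t=cam("top"); a=cv2.imread("pics/top0.png"); b=t["img"][:,:,::-1]
for n,(x0,x1,y0,y1) in {"beaker":(420,465,215,250),"mount_c":(255,275,226,246),"marker":(180,236,218,242)}.items():
    print(n,np.abs(a[y0:y1,x0:x1].astype(int)-b[y0:y1,x0:x1]).mean())
save(t,"t12",(160,480,120,260),2)
s=arm.sense();print(s["position"],s["ft_force"],s["clock"])
f=lambda x,y:(x,y)
E
```

```text
beaker 2.2656084656084654
mount_c 82.8975
marker 24.899553571428573
[ 623.14193194 -188.63978316  262.6411797 ] [-2.64032114 -0.65524157  5.14528809] 14.975
```

View pics/t12.png

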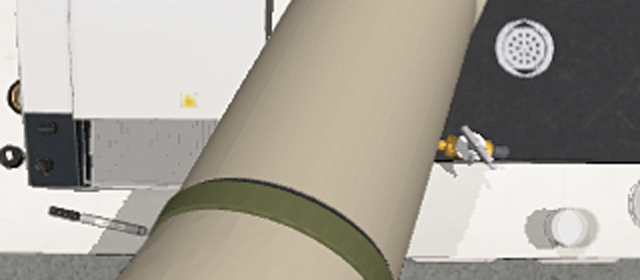

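```bash
python3 - <<'E'
from workcell import arm
print(arm.close_job()); s=arm.sense(); print(s["clock"],s["position"],s["ft_force"])
E
```

```text
the job is handed in; nothing more can be done
None
the job is handed in; nothing more can be done
```

I opened the vent valve to half-open and let go. Then I swung the lid up by its bar handle and handed the job in with the lid held at its balance point, handle still gripped at 40 N. The clock stood at about 15 s.

**Valve:** in the images the blade started about 8° off shut, so I turned it about 37° to the half mark. After release it measured 44.6–45.3°, with the pointer midway between the shut and open ticks. The top view at the end shows no change.

**Lid:** the handle's travel puts the lid about 0.15° below the 82.5° target.
- Camera estimates were 82.3° (bar, wrist view), 82.9° (bar, scene view) and 81.7° (plug, wrist view). The plug figure is the furthest off.
- The lid was still, with about 6 N on the wrist. During the swing the force reached about 24 N, because my arc ran slightly inside the handle's true path.

**Surroundings:** the beaker showed no change in the top view. The image difference for the marker was inconclusive; by eye it lies where it was. `mount_c` was hidden by the arm in the last top view. The scene view about 2 s earlier showed it in place.

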